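# Set the cleaner's timer pointer and start it

## Robot

A 6-joint arm with a two-finger parallel gripper is mounted at the origin on the work surface. World frame = base frame: x ahead of the robot, y to its left, z up, the work surface at z = 0. Lengths are in m, angles in rad, forces in N, time in s.
With the tool pointing down it reaches from about 0.275 to 1 m from the base axis. Payload 8.4 kg.
Tool frame: the origin (TCP) lies on the centre line of the jaws, within the pads' length; the fingertips stand 17 mm ahead of it and the grasp point (between the pads) lies 2 mm behind it (bot.tcp_to_tips is the z of the fingertips in the tool frame, in m); z points along the fingers, y is the line along which they close (so a half turn about z gives the same grasp; the last joint's range is limited). The gripper opens to 85 mm and grips with 20 to 120 N. Pads are 22 mm wide; open, the fingers measure 114 mm over their backs; the gripper's body (76 mm by 85 mm) begins 54 mm behind the grasp point. The pads swing forward as they close: fully open they stand 13 mm farther back than shut.
Start: joints at [-1.293, 0.353, 1.633, -0, 1.155, -0.002], TCP at [0.173, -0.601, 0.248] pointing down, gripper open.
Joint ranges: [-2.63, 2.63], [-0.92, 2.1], [0.06, 2.66], [-1.3, 4.44], [0, 2.69], [-3.02, 3.02]. Speed limits (rad/s): [2.22, 2.22, 2.79, 3.14, 3.14, 3.14].

## Interface

Orientations are given as a unit quaternion [x, y, z, w].
In Python, from workcell import bot, hand, kinematics, get_obs, vision, hand_in gives the robot as it stands. The module is installed in compiled form; this text tells all that it offers. Calls block until the motion is done:
- bot.reach(position, orientation): joint-space move of the TCP to a pose.
- bot.servo_line(position, ori=None, velocity=0.15): straight line of the TCP; ori=None keeps the orientation; velocity is the mean speed in m/s.
- bot.goto_joints(angles): joint-space move.
- hand.move_gripper(opening, strength=None): finger opening in m; strength is the grip in N (None keeps the last); returns when the fingers have stopped.
- bot.dwell(seconds).
- kinematics.solve_ik(position, orientation): joint angles nearest the present ones, or None.
- get_obs(): the state.
- vision.read_camera(name): name is "side" or "top"; returns a dict with "frame" (400x640x3 uint8, red, green, blue), "intrinsics" (3x3 intrinsics, pixels), "dist" ([k1, k2, p1, p2, k3] as OpenCV has them; the pictures are not rectified), "view" (4x4, takes a point from world to camera coordinates). Camera axes: x right, y down, z forward; pixel columns grow to the right and rows downward; lengths in m; the calibration is good to about 2 mm. A picture is of the moment at which its call begins. There is no depth.
A pose or a line that the arm cannot do raises bot.IKError and nothing moves.
- hand_in(): hands the job in; it is judged then, once.
The state is a dict: "time_s": time; "joint_pos": joint angles; "joint_vel": joint speeds; "joint_efforts": joint torques, N m; "position": TCP position; "orientation": TCP orientation; "wrist_force": force on the tool from outside, world axes, zero at the start; "ft_torque": the same for the moment, N m; "gripper_width": finger opening in m; "grip_force": force on a finger pad.
Only numpy, scipy, OpenCV 4.12 (cv2) and the standard library are available. Lean on these libraries where they do the work, as an engineer would, in place of code of your own. Each camera call takes 0.05 s, during which the arm holds its last target. There are 200 camera calls.

## Task

Using a fingertip, gently push the black pointer arm on the ultrasonic cleaner's dial round until it points at the small steel tab on the rim, and only then press the round chrome button all the way down and let it come up again. Nothing is pinched or picked up: leave the pointer on the tab and all the loose things where they are.

Things in the scene. Friction and masses are not known exactly. Their poses are not given: they have to be found in the camera images.
- cleaner: cream plastic ultrasonic cleaner, fixed, 300 x 300 mm; origin at the centre of its underside, x axis from its front (nearest the robot) to its back. Front half: flat control deck 60 mm above the desk (x -150 to +10 mm), with the dial on the left and the chrome button on the right. Behind it: the tank with closed lid, 95 to 107 mm high (x +10 to +150 mm)
- dial_axis (a point): the point on the deck surface (60 mm above the desk) where the pointer's vertical turning axis stands; at (-50, +55) mm in the cleaner's frame
- pointer (a joint): angle in rad of the timer's pointer arm: 0 = points straight to the cleaner's front (its -x), positive = clockwise seen from above (towards the cleaner's +y, the robot's left); range -1.35 to 1.35. Light friction (about 1 N at 50 mm out), no spring, stays where it is left. At the start it points to the right of the tab, so it must go clockwise
- pointer_tip (a point): outer end of the black pointer arm, 70 mm from the axis, 14.5 mm above the deck. The arm is a straight upright fin 9 mm wide (4 mm over its last 10 mm), from 4 to 25 mm above the deck, on a hub 26 mm across
- tab (a point): middle of the inner edge, at its top, of the small dark steel tab that marks the time to set: a fixed block 14 mm wide (along the rim), 18 mm long (radially), 12 mm high on the deck, its inner edge 72 mm from the dial axis; it is the only raised thing on the dial's rim, the thin dark scale lines are flat
- start (a joint): travel in m of the round chrome push button (30 mm across) on the deck's right: 0 = up, 0.006 = fully down; springs back; fully down takes 5 N
- start_top (a point): centre of the chrome button's top face, moves down with it
- track: black plastic tank track segment, 110 x 44 x 18 mm, lying flat right (-y) of the cleaner; origin at its underside; not part of the job
- tub: frosted plastic brush tub, 76 mm across, 85 mm tall, with brushes standing up to 195 mm, right (-y) of the cleaner; origin at its underside; not part of the job
- hemostat: steel hemostat clamp, 150 mm long, 66 mm wide over its finger rings, lying flat in front of the cleaner; origin at its underside; not part of the job
- roadwheel: small model road wheel, 28 mm across, 12 mm high, lying loose on the cleaner's deck between dial and button, at the deck's front edge; origin at its underside; not part of the job
- paint: small paint jar, 34 mm across, 45 mm tall, left of the cleaner towards the robot; origin at its underside; not part of the job
- thinner: bottle, 52 mm across, 110 mm tall, left of the cleaner; origin at its underside; not part of the job

How it is judged:
On the way, in this order (a step that is already met when the one before it is completed fails the run):
1. the pointer points at the tab (horizontal distance between pointer_tip and tab below 0.0075 m), for 0.3 s.
2. the chrome button is pressed down, with the pointer on the tab (horizontal distance between pointer_tip and tab below 0.0075 m and value of joint start above 0.0045 m), for 0.05 s.
At the end, for the whole second after the job is handed in: The pointer's tip lies within the width of the steel tab (7.5 mm from the middle of the tab's inner edge, seen from above), the pointer is at rest and the button, having been pressed down at least 4.5 of its 6 mm, is up again (within 1.5 mm) (horizontal distance between pointer_tip and tab below 0.0075 m and value of joint start below 0.0015 m and velocity of joint pointer between -0.05 and 0.05 rad/s); the robot touches nothing.
It fails at once if the button is pressed while the pointer is off the tab (by more than 9.5 mm) (horizontal distance between pointer_tip and tab above 0.0095 m and value of joint start above 0.003 m).
It fails at once if the pointer is pinched or forced (more than 15 N between fingers and pointer) (contact force between the fingers and pointer above 15 N).
It fails at once if a loose thing is lifted, carried or pushed more than 15 mm away (distance of any of track, tub, hemostat, roadwheel, paint, thinner from where it was at the start of the episode above 0.015 m).
It also fails if it takes over 51 s, if anything falls off the work surface, if the arm or the gripper's body presses on something with over 40 N, if the wrist force passes 120 N, or if a joint passes its speed limit or range.

## Working session

There is one attempt and no reset: what is moved stays moved. The work goes in short steps, each a Python script; the robot and the scene stay as the last script left them, time stands still between calls to the robot, and variables do not carry over. Pictures are saved under pics/ and viewed, at most 10 in all, crops included, and the job is handed in when it is done.

```bash
mkdir -p pics; cat > h.py <<'E'
import numpy as np, cv2
from workcell import bot, hand, kinematics, get_obs, vision, hand_in
def ray(c,px):
    u=cv2.undistortPoints(np.array(px,float).reshape(-1,1,2),c["intrinsics"],np.array(c["dist"],float)).reshape(-1,2)
    V=np.array(c["view"]);R,t=V[:3,:3],V[:3,3]
    return -R.T@t,np.c_[u,np.ones(len(u))]@R
def onz(c,px,z):
    o,d=ray(c,px); return o+d*((z-o[2])/d[:,2])[:,None]
def proj(c,P):
    V=np.array(c["view"]); return cv2.projectPoints(np.array(P,float).reshape(-1,3),cv2.Rodrigues(V[:3,:3])[0],V[:3,3],c["intrinsics"],np.array(c["dist"],float))[0].reshape(-1,2)
E
python3 - <<'E'
from h import *
for n in("top","side"):
    c=vision.read_camera(n); cv2.imwrite(f"pics/{n}0.png",c["frame"][:,:,::-1])
    o,_=ray(c,[[320,200]]); print(n,o,onz(c,[[320,200],[0,0],[639,399]],0.06).round(3).tolist())
print(get_obs()["time_s"])
E
```

```text
top [0.48740087 0.06725007 0.7675882 ] [[0.577, 0.025, 0.06], [1.003, 0.681, 0.06], [0.194, -0.567, 0.06]]
side [ 0.46117218 -0.59585465  0.74331458] [[0.591, 0.077, 0.06], [-0.399, 1.369, 0.06], [0.975, -0.423, 0.06]]
0.1
```

View pics/top0.png

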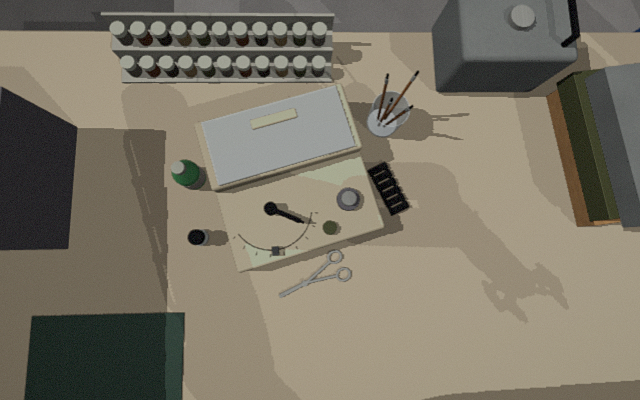

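View pics/side0.png

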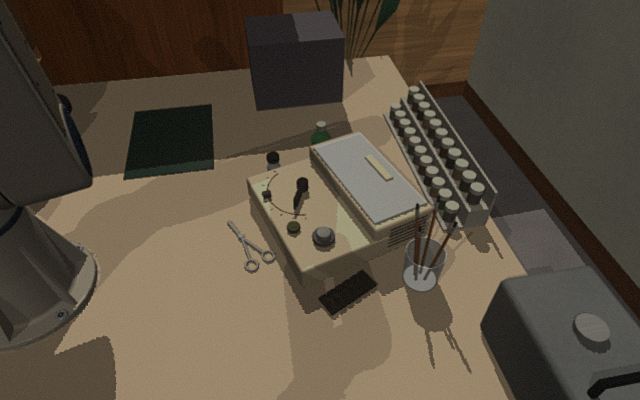

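The top view shows the dial hub near (270,208), the pointer tip near (310,223), the tab near (278,251), the button near (348,199) and the loose wheel at (330,228). I'll enlarge it to get exact pixels.

```bash
python3 - <<'E'
from h import *
c=vision.read_camera("top"); f=c["frame"]
cv2.imwrite("pics/topz.png",cv2.resize(f[180:280,220:400,::-1],None,fx=4.4,fy=4.4,interpolation=cv2.INTER_CUBIC))
g=f.max(2)[180:280,220:400]
n,l,s,ce=cv2.connectedComponentsWithStats((g<60).astype(np.uint8))
for i in range(1,n):
    if s[i,4]>15: print(s[i],(ce[i]+[220,180]).round(1))
E
```

```text
[153   0  27  36 551] [389.1 194.4]
[133  13   7  13  29] [356.7 199.9]
[ 44  22  40  21 264] [279.6 212. ]
[52 67  7  7 26] [275.6 249.9]
```

View pics/topz.png

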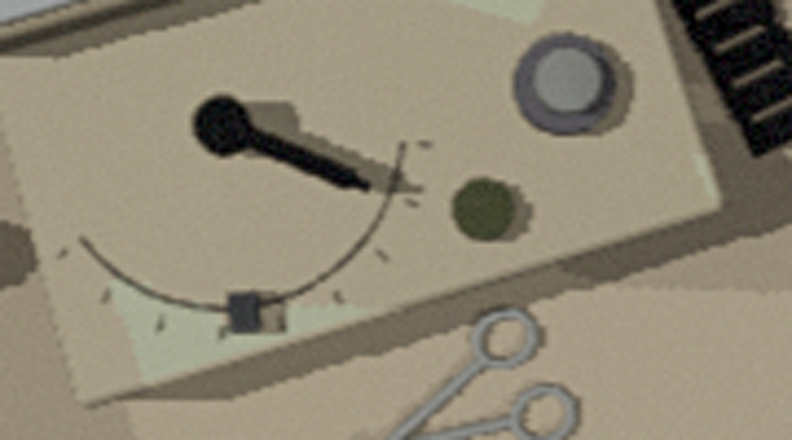

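The zoom shows these full-image pixels: hub (270.5,208.6), tip (303.6,222.5), tab inner edge (275.5,246.8), button top (349.5,198.2), and front deck corners (240.5,271.8) and (383.6,227.3).

```bash
python3 - <<'E'
from h import *
c=vision.read_camera("top")
P=lambda x,y,z:onz(c,[[220+x/4.4,180+y/4.4]],z)[0]
fl,fr=P(90,404,.06),P(720,208,.06)
print("corners",fl,fr,np.linalg.norm(fl-fr))
ly=(fl-fr)[:2];ly/=np.linalg.norm(ly);lx=np.array([ly[1],-ly[0]])
yaw=np.arctan2(lx[1],lx[0]);cen=(fl+fr)[:2]/2+.15*lx
print("yaw",yaw,"cen",cen,"axis pred",cen-.05*lx+.055*ly)
for n,p in dict(hub=P(222,126,.087),tip=P(368,187,.085),tab=P(244,294,.072),tabc=P(244,313,.072),btn=P(570,80,.075),wheel=P(484,209,.072)).items():
    d=p[:2]-cen; print(n,p.round(4),"local",(d@lx).round(4),(d@ly).round(4))
h=P(222,126,.087)[:2]
for n,p in dict(tip=P(368,187,.085),tab=P(244,294,.072),tabc=P(244,313,.072)).items():
    for a in (h,cen-.05*lx+.055*ly):
        d=p[:2]-a; print(n,"r",np.linalg.norm(d).round(4),"ang",np.arctan2(d@ly,-d@lx).round(3))
# button height from two views
s=vision.read_camera("side")
cv2.imwrite("pics/sidez.png",cv2.resize(s["frame"][140:280,240:420,::-1],None,fx=4.2,fy=4.2,interpolation=cv2.INTER_CUBIC))
for z in(.065,.07,.075,.08): print(z,proj(s,P(570,80,z)))
E
```

```text
corners [0.4408681  0.17938321 0.06      ] [ 0.52171756 -0.09953735  0.06      ] 0.2904019795217697
yaw 0.28213338499936536 cen [0.62536238 0.08168373] axis pred [0.5620269  0.12058896]
hub [0.5585 0.1202 0.087 ] local -0.0535 0.0557
tip [0.5316 0.058  0.085 ] local -0.0966 0.0033
tab [0.487  0.1119 0.072 ] local -0.1244 0.0676
tabc [0.4789 0.1119 0.072 ] local -0.1322 0.0698
btn [ 0.5782 -0.0319  0.075 ] local -0.0769 -0.0959
wheel [0.5222 0.0072 0.072 ] local -0.1199 -0.0428
tip r 0.0678 ang -0.882
tip r 0.0696 ang -0.836
tab r 0.0719 ang 0.166
tab r 0.0755 ang 0.167
tabc r 0.08 ang 0.178
tabc r 0.0836 ang 0.179
0.065 [[324.74379739 237.53971881]]
0.07 [[324.36582392 235.68053934]]
0.075 [[323.98518081 233.8082421 ]]
0.08 [[323.60183839 231.92268137]]
```

View pics/sidez.png

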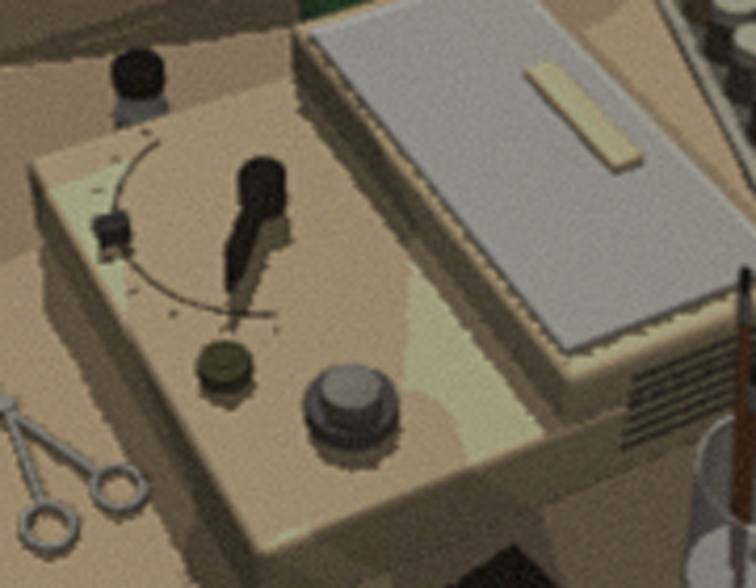

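The button top in the side view is at about pixel (323.8,231.7), which puts it at z ≈ 0.08. Next I close the gripper, go in behind the pointer, push it on an arc and stop just short of the tab.

```bash
cat >> h.py <<'E'
from scipy.spatial.transform import Rotation as Rot
AX=np.array([.560,.1203]); PT=-1.998; PTAB=-3.027; ZT=.0765
def ori(phi,flip):
    y=np.array([np.cos(phi),np.sin(phi),0])*flip; z=np.array([0,0,-1.]); x=np.cross(y,z)
    return Rot.from_matrix(np.c_[x,y,z]).as_quat()
def pose(phi,gap,tipz,flip,r=.05):
    u=np.array([np.cos(phi),np.sin(phi)]); t=np.array([u[1],-u[0]])   # t: clockwise
    return np.r_[AX+r*u-t*(.0155+gap),tipz+bot.tcp_to_tips],ori(phi,flip)
E
python3 - <<'E'
from h import *
print(bot.tcp_to_tips); hand.move_gripper(0.0,20); print(bot.tcp_to_tips,get_obs()["gripper_width"],get_obs()["time_s"])
c=[]
for fl in(1,-1):
    q=[kinematics.solve_ik(*pose(p,.015,.2,fl)) for p in(PT,PTAB)]
    print(fl,[None if a is None else np.round(a,2).tolist() for a in q]); c.append(max(9 if a is None else abs(a[5]) for a in q))
fl=(1,-1)[int(np.argmin(c))]; print("flip",fl)
bot.reach(*pose(PT,.015,.215,fl)); print(get_obs()["time_s"])
p,o=pose(PT,.015,.1,fl); bot.servo_line(p,o,velocity=.12)
p,o=pose(PT,.015,ZT,fl); bot.servo_line(p,o,velocity=.05)
s=get_obs(); print(s["time_s"],s["position"],p,s["wrist_force"])
im=vision.read_camera("side")["frame"]; cv2.imwrite("pics/side1.png",cv2.resize(im[100:280,200:440,::-1],None,fx=3.3,fy=3.3,interpolation=cv2.INTER_CUBIC))
E
```

```text
0.017
0.017 -0.00026396533922879903 1.0167
1 [[0.11, 0.3, 1.78, -0.0, 1.06, 2.1], None]
-1 [[0.11, 0.3, 1.78, -0.0, 1.06, -1.04], [0.16, 0.23, 1.89, -0.0, 1.03, 0.05]]
flip -1
3.7417
5.4667 [0.56695754 0.06213377 0.09323511] [0.56704253 0.06215662 0.0935    ] [-1.07088733 -0.29299524  0.21902759]
```

View pics/side1.png

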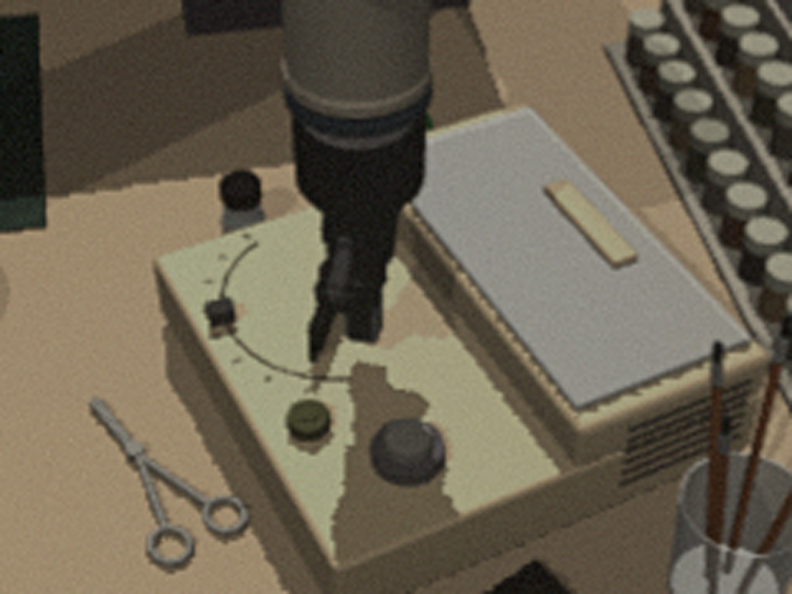

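The fingertip (crop ~(365,330)) sits behind the pointer (tip at crop ~(316,358)) with a visible gap and is clear of the tank. Now I push.

```bash
python3 - <<'E'
from h import *
fl=-1; F=[]
def go(phi,gap,v=.05,z=ZT):
    p,o=pose(phi,gap,z,fl); bot.servo_line(p,o,velocity=v); F.append(np.round(get_obs()["wrist_force"],1).tolist())
go(PT,.003,.04)
for a in np.linspace(PT,PTAB+.1,11): go(a,0)
print(F,get_obs()["time_s"])
go(PTAB+.1,.02); p=np.array(get_obs()["position"]); p[2]=.19; p[1]-=.1; bot.servo_line(p,velocity=.2)
c=vision.read_camera("top"); print(get_obs()["time_s"])
cv2.imwrite("pics/top2.png",cv2.resize(c["frame"][180:280,220:400,::-1],None,fx=4.4,fy=4.4,interpolation=cv2.INTER_CUBIC))
E
```

```text
[[-0.1, 0.0, 0.1], [0.2, 0.5, 0.8], [0.3, -0.5, 0.2], [1.1, 0.1, -0.9], [0.5, -0.4, 0.9], [-0.9, -0.0, 0.2], [0.3, 1.0, 0.3], [-0.2, -0.1, 0.2], [-0.9, -0.4, -0.6], [0.2, -0.4, 0.0], [-0.1, -0.1, -0.5], [0.4, -0.6, -0.5]] 8.7167
10.1667
```

View pics/top2.png

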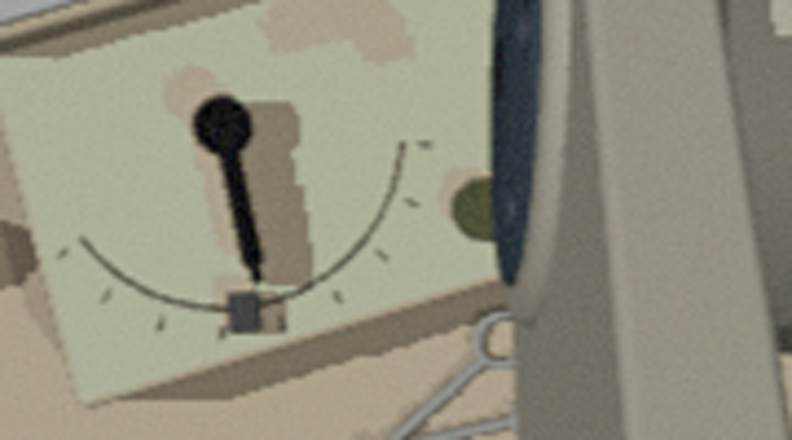

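The pointer has moved. Its tip is at crop (258,280) and the tab edge centre at (244,294), so it is a little short. I compute the remainder and finish the push.

```bash
python3 - <<'E'
from h import *
fl=-1
c=vision.read_camera("top")
P=lambda x,y,z:onz(c,[[220+x/4.4,180+y/4.4]],z)[0]
tip,tab=P(258,280,.085)[:2],P(244,294,.072)[:2]; print(tip,tab)
ang=lambda d:np.arctan2(d[1],d[0])%(2*np.pi)
dl=ang(tip-AX)-ang(tab-AX); print("delta",dl)
assert 0<dl<.25
go=lambda phi,gap,v=.04,z=ZT: bot.servo_line(*pose(phi,gap,z,fl),velocity=v)
b=PTAB+.1
go(b,.02,.2,.14); go(b,.02,.1); go(b,.004); go(b,0,.03); go(b-dl/2,0,.03); go(b-dl,0,.03); print(get_obs()["wrist_force"])
go(b-dl,.02); p=np.array(get_obs()["position"]); p[2]=.19; p[1]-=.1; bot.servo_line(p,velocity=.2)
c=vision.read_camera("top"); print(get_obs()["time_s"])
cv2.imwrite("pics/top3.png",cv2.resize(c["frame"][180:280,220:400,::-1],None,fx=4.4,fy=4.4,interpolation=cv2.INTER_CUBIC))
E
```

```text
[0.49281639 0.10516174] [0.48702288 0.11193265]
delta 0.10746675079894041
[ 0.7808479  -0.01191364 -0.62019955]
14.55
```

View pics/top3.png

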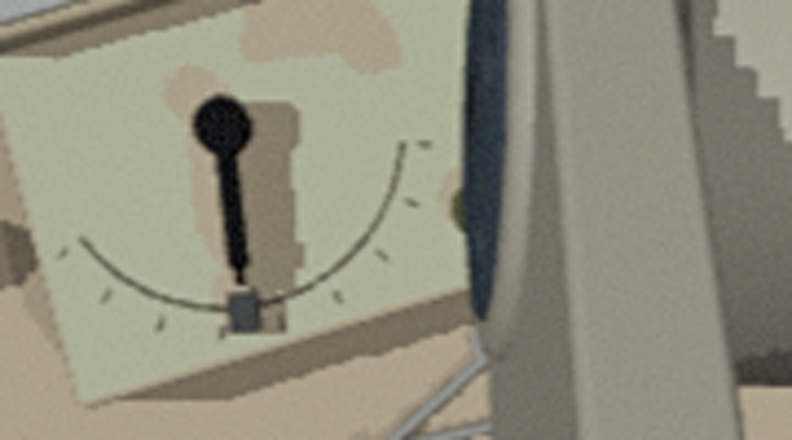

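The tip (240,284) now sits centred on the tab (244,294), to within about 1 mm after parallax. Now the button, lowering in small steps with a force check.

```bash
python3 - <<'E'
from h import *
c=vision.read_camera("top"); b=onz(c,[[220+570/4.4,180+80/4.4]],.0805)[0][:2]; print(b)
T=bot.tcp_to_tips
bot.servo_line(np.r_[b,.13+T],velocity=.15); bot.servo_line(np.r_[b,.088+T],velocity=.08); bot.dwell(.2)
f0=np.mean([get_obs()["wrist_force"][2] for _ in range(5)]); L=[]
for z in np.arange(.087,.0695,-.001):
    bot.servo_line(np.r_[b,z+T],velocity=.02)
    s=get_obs(); f=s["wrist_force"][2]-f0; L.append((round(z,4),round(s["position"][2]-T,4),round(f,1)))
    if f>12: break
bot.dwell(.3); print(L,get_obs()["wrist_force"][2]-f0)
bot.servo_line(np.r_[b,.1+T],velocity=.05); p=np.r_[b,.25]; bot.servo_line(p,velocity=.2)
p[:2]=[.40,-.2]; bot.servo_line(p,velocity=.2); print(get_obs()["time_s"])
c=vision.read_camera("top")
cv2.imwrite("pics/top4.png",cv2.resize(c["frame"][150:310,180:420,::-1],None,fx=3.3,fy=3.3,interpolation=cv2.INTER_CUBIC))
E
```

```text
[ 0.57748916 -0.03108617]
[(np.float64(0.087), np.float64(0.0871), np.float64(0.7)), (np.float64(0.086), np.float64(0.0859), np.float64(-0.1)), (np.float64(0.085), np.float64(0.0849), np.float64(0.6)), (np.float64(0.084), np.float64(0.0839), np.float64(-1.1)), (np.float64(0.083), np.float64(0.0829), np.float64(-0.3)), (np.float64(0.082), np.float64(0.0821), np.float64(0.9)), (np.float64(0.081), np.float64(0.0811), np.float64(1.7)), (np.float64(0.08), np.float64(0.08), np.float64(2.3)), (np.float64(0.079), np.float64(0.079), np.float64(3.3)), (np.float64(0.078), np.float64(0.0781), np.float64(2.7)), (np.float64(0.077), np.float64(0.077), np.float64(3.8)), (np.float64(0.076), np.float64(0.0761), np.float64(4.1)), (np.float64(0.075), np.float64(0.0759), np.float64(14.3))] 14.510478547691118
22.5333
```

View pics/top4.png

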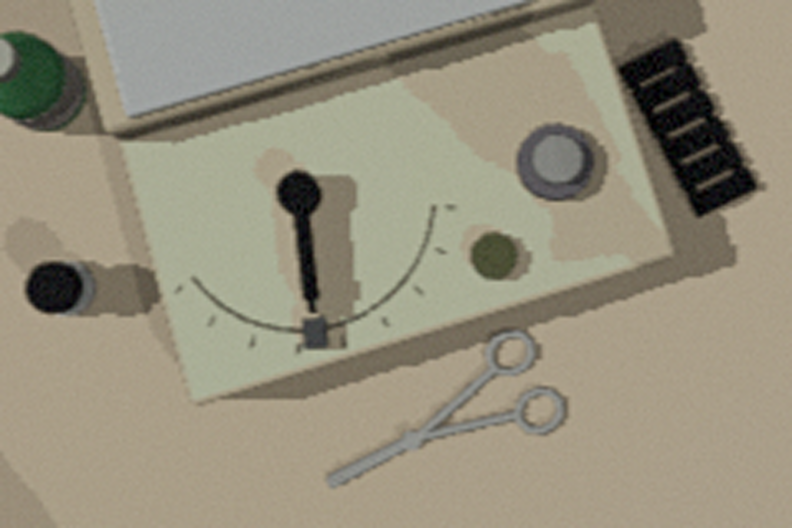

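The button bottomed out after about 6 mm, with the force rising to 14 N, and then came back up. The pointer tip (312,310) is still on the tab (315,320), and the wheel and hemostat are where they were. Handing in.

```bash
python3 -c "
from h import *
bot.dwell(.3); print(hand_in())"
```

```text
the job is handed in; nothing more can be done
None
```

The job is handed in, though no verdict came back: the pointer is on the steel tab (within about 1 mm by my camera measurement), and the button was then pressed fully down and released at about 23 s of the 51 s allowed; no loose thing was seen to move.

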